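# Knock a formed shelf bracket out of its die and tray it

## Robot

A 6-joint arm with a two-finger parallel gripper is mounted at the origin on the work surface. World frame = base frame: x ahead of the robot, y to its left, z up, the work surface at z = 0. Lengths are in m, angles in degrees, forces in N, time in s.
With the tool pointing down it reaches from about 0.3 to 0.75 m from the base axis. Payload 8.5 kg.
Tool frame: the origin (TCP) lies midway between the tips of the shut fingers; the grasp point (between the pads) lies grasp_offset behind it (grasp_offset is the distance from the TCP to the grasp point, in m); z points along the fingers, y is the line along which they close (so a half turn about z gives the same grasp; the last joint's range is limited). The gripper opens to 85 mm and grips with 20 to 120 N. Pads are 22 mm wide; open, the fingers measure 114 mm over their backs; the gripper's body (76 mm by 85 mm) begins 54 mm behind the grasp point. The pads swing forward as they close: fully open they stand 13 mm farther back than shut.
Start: joints at [-87.221, 21.807, 74.336, -0, 83.858, -12.336], TCP at [0.143, -0.531, 0.231] pointing down, gripper open.
Joint ranges: [-178.18, 178.18], [-50.72, 133.34], [12.68, 142.11], [-81.47, 261.47], [9.98, 163.14], [-165.26, 165.26]. Speed limits (degrees/s): [136.94, 136.94, 180, 180, 180, 180].

## Interface

Orientations are given as a 3x3 rotation matrix whose columns are the frame's x, y, z axes.
In Python, from rig import observe, get_image, camera_params, close_job, grasp_offset gives the robot as it stands.
- The arm moves only by the shell command python3 -m handwheel 'ROWS' [OPENING] [FORCE]. ROWS is JSON, a list of rows, each a list of 2 entries, a list of its own where there are three numbers: the shift along the tool's x, y, z as a fraction of full scale, then the turn, a rotation vector about the tool's x, y, z as a fraction of full scale. In form: [[[dx, dy, dz], [ax, ay, az]], ...]. A call has 1 to 10 rows; each row is the pose to reach, as a shift and turn from the pose commanded when the call began, along the tool's axes at that moment, turning the shorter way round; what a row does not reach only later rows make up. Full scale, the value 1, is 0.5 m for a shift and pi rad for a turn. A row lasts 1/10 s, in which the tool goes at most 50 mm and 8.59 degrees, less where a joint would pass 70% of its speed; a pose out of reach is approached as far as the arm can. A call with a number of a shift or a turn outside -1 to 1 is refused whole. A call with a gripper value outside its range is refused whole. OPENING is the opening, from 0 (shut) to 1 (fully open), set as the call begins (- or left out, the last holds). The fingers move at their own pace and stop on an object; FORCE is the grip in N (left out, the last holds). Time passes only in rows, so rows that repeat a pose let the fingers close. It gives the time, the measured TCP pose, the force, the opening and the grip force at its end, in the units of the state.
- observe(): the state, without advancing time (a new reading comes with each control period).
- get_image(name): name is "side" or "top"; returns (picture, depth): 400x640x3 uint8, red, green, blue; 400x640 float32, m along the optical axis (not along the pixel's ray), 0 where there is no reading.
- camera_params(name): a dict with "K" (3x3 intrinsics, pixels), "k1" (the pictures are not rectified: a ray, as slopes to the right and down, at radius r is drawn at 1 + k1 r^2 times it, then the intrinsics apply), "R" (3x3) and "t" (3): a world point X has camera coordinates R X + t. Camera axes: x right, y down, z forward; pixel columns grow to the right and rows downward; lengths in m; the calibration is good to about 2 mm. A picture is of the moment at which its call begins. camera_params takes no time and is no camera call.
- close_job(): hands the job in; it is judged then, once.
The state is a dict: "time_s": time; "q": joint angles; "qvel": joint speeds; "joint_efforts": joint torques, N m; "position": TCP position; "tool_rot": TCP orientation; "ft_force": force on the tool from outside, world axes, zero at the start; "wrist_torque": the same for the moment, N m; "grip_width": finger opening in m; "gripper_force": force on a finger pad.
Only numpy, scipy, OpenCV 4.12 (cv2) and the standard library are available. Lean on these libraries where they do the work, as an engineer would, in place of code of your own. Each camera call takes 0.05 s, during which the arm holds its last target. There are 200 camera calls.

## Task

Swing the sprung knock-out lever of the die set fully down to its stop and let it spring back, so that the formed shelf bracket stands proud of the die. Then lift the bracket out from under the top plate and set it down gently, slotted top up and flat on the tray's floor beside the finished bracket, then let go of it. Leave the finished bracket and the other things on the bench where they are.

Things in the scene. Friction and masses are not known exactly. Their poses are not given: they have to be found in the camera images.
- press: Two-pillar bench die set, fixed. Origin: centre of its underside; its front (-x) faces the tray (robot's left) and its right side (-y), with the lever, faces the robot; z up. Bottom shoe 200 (x) x 220 (y) x 25 mm; pillars 24 mm thick at x +20, y +-85 mm carry the top plate. Lever case: x -50 to +50, y -125 to -85, top at z 105 mm; a duct, 50 mm wide, top at z 55 mm, joins it to the die.
- die_top (a point): Middle of the die cavity's open mouth, in the press frame (0, 0, 70) mm; axes as the press. The die block is 164 (x) x 90 (y) mm, its top level with this point; the cavity is 124 (x) x 44 (y) mm, with walls 20 mm at the x ends, 23 mm at the sides.
- plate_front (a point): Lower front edge of the fixed top plate, in the press frame (-50, 0, 215) mm. The plate is 100 (x) x 206 (y) x 25 mm (a round stub on it reaches z 280 mm); under it hangs a punch, x -35 to +45, y -18 to +18, down to z 195 mm. It leaves no room over the bracket for an upright gripper: tilt the tool about 40 degrees, fingers reaching in from the front (-x).
- knockout_lever (a joint): Sprung lever on the press's right (-y); rad. 0 = at rest, raised 35 degrees above level; 0.785 = down at its stop, 10 degrees below level. It turns about the press's y through lever_pivot; the handle goes down, and a little towards -x, as it grows. It takes 3 N at the handle at rest, about 10 to 12 N near the stop; let go, it returns to 0 by itself.
- lever_pivot (a point): Point on the lever's hinge line beside the middle of the handle; in the press frame (-30, -155, 75) mm.
- lever_grip (a point): Centre of the lever's handle: a black round bar, 22 mm thick, 70 mm long, along the press's y, 130 mm from lever_pivot; it turns with the lever. At rest 150 mm above the table, at the stop 52 mm. The steel lever arm meets it 19 mm to the left (+y) of this point. Nothing stands above it: it can be pushed down from above with closed fingers.
- ejector (a joint): Ejector plate in the floor of the die cavity; m, 0 = down, 0.030 = pushed up by a full swing of the lever. Its friction holds it up when the lever springs back.
- bracket: Shelf bracket in the die: pale metal channel, open side down, 120 (x) x 40 (y) x 36 mm, flat top with three dark slots, +x end closed; 0.14-0.28 kg. Origin: centre of its underside; x along it, z up. At first its top is level with the die, its x along the press; ejected it stands 30 mm proud (top 100 mm above the table); pinch its long sides near the front end.
- tray: Plywood tray, fixed, open on top, 220 (x) x 190 (y) x 30 mm, walls and floor 5 mm. Origin: centre of its underside; the inner floor is at z = 5 mm. It stands to the left of the press (robot's view), long side along y of the world, its local +y half farther from the robot.
- spare: Finished bracket, same as bracket, lying in the far (tray's +y) half of the tray along the tray's x; the half nearer the robot is free.
- tin: Bystander: low round steel tin, 64 mm across, 40 mm tall; origin: centre of its underside
- screwdriver: Bystander: screwdriver with black handle, 200 mm long, lying down
- mallet: Bystander: hammer with a wooden handle, lying down
- mug: Bystander: white mug, 80 mm across, 90 mm tall; origin: centre of its underside
- jar: Bystander: clear jar with black cap, 70 mm across, 85 mm tall; origin: centre of its underside
- tape: Bystander: empty cardboard roll, 100 mm across, 25 mm tall, lying flat; origin: centre of its underside
Mind the look-alikes: they are no part of the job. Leave any orange or turquoise look-alike of the bracket alone.

How it is judged (in metres and radians):
On the way, in this order (a step that is already met when the one before it is completed fails the run):
1. the lever has been swung down to its stop and the ejector is up (value of joint knockout_lever above 0.73 rad and value of joint ejector above 0.025 m), for 0.1 s.
2. the lever has been let go and is back at rest, the bracket still standing proud in the die (value of joint knockout_lever below 0.06 rad and contact force between the fingers and anything else below 0.3 N and z of bracket in the frame of press between 0.055 and 0.07 m and horizontal distance between bracket and press below 0.01 m), for 0.1 s.
3. the bracket is held by the fingers, lifted clear of the die (z of bracket in the frame of press above 0.075 m and contact force between the fingers and bracket above 0.5 N), for 0.1 s.
4. the bracket is brought down into the tray while still held, not dropped (z of bracket in the frame of tray below 0.03 m and x of bracket in the frame of tray between -0.08 and 0.08 m and y of bracket in the frame of tray between -0.085 and 0.085 m and contact force between the fingers and bracket above 0.5 N), for 0.05 s.
At the end, for the whole second after the job is handed in: The bracket lies at rest and released on the tray's floor (its underside within 7 mm of the floor), slotted top up within 7 degrees, its centre within 80 mm (x) and 85 mm (y) of the tray's centre; the lever is back at rest (within 0.06 rad) (z of bracket in the frame of tray below 0.012 m and x of bracket in the frame of tray between -0.08 and 0.08 m and y of bracket in the frame of tray between -0.085 and 0.085 m and angle between bracket's own z axis and vertical below 0.12 rad and linear speed of bracket below 0.02 m/s and value of joint knockout_lever below 0.06 rad); the robot touches nothing.
It fails at once if the finished bracket in the tray was shifted by more than 15 mm or tipped (distance of spare from where it was at the start of the episode above 0.015 m or angle between spare's own z axis and vertical above 0.2 rad).
It fails at once if a bystander on the bench was shifted by more than 25 mm (distance of any of tin, screwdriver, mallet, mug, jar, tape from where it was at the start of the episode above 0.025 m).
It also fails if it takes over 67 s, if anything falls off the work surface, if the arm or the gripper's body presses on something with over 40 N, if the wrist force passes 120 N, or if a joint passes its speed limit or range.

## Working session

There is one attempt and no reset: what is moved stays moved. The work goes in short steps, Python scripts to look and compute and a shell command to move; the robot and the scene stay as the last step left them, time stands still between calls to the robot, and variables do not carry over. Pictures are saved under pics/ and viewed, at most 10 in all, crops included, and the job is handed in when it is done.

```bash
mkdir -p pics; ls
python3 - <<'E'
from rig import *
import cv2,numpy as np
print(observe()); print(grasp_offset)
for n in("side","top"):
    im,d=get_image(n); cv2.imwrite(f"pics/{n}0.png",im[:,:,::-1]); np.savez(f"{n}0.npz",im=im,d=d); print(n,camera_params(n))
E
```

```text
pics
{'time_s': 0.0, 'q': array([-8.72228226e+01,  2.18420861e+01,  7.43850635e+01,  4.48399110e-05,
        8.38572646e+01, -1.23352165e+01]), 'qvel': array([-0.004143  , -0.0112399 ,  0.01254248,  0.02137414, -0.0488407 ,
       -0.08295003]), 'joint_efforts': array([-2.82999266e-03, -4.48472106e+01, -2.31281680e+01, -2.73659343e-04,
        4.73557797e-03,  7.48026281e-06]), 'position': array([ 0.14338118, -0.53068244,  0.23069968]), 'tool_rot': array([[ 9.65416291e-01,  2.60713216e-01, -7.06072796e-05],
       [ 2.60713034e-01, -9.65415221e-01,  1.47161300e-03],
       [ 3.15503615e-04, -1.43912740e-03, -9.99998915e-01]]), 'ft_force': array([-0.36511474, -0.51550286,  1.39207237]), 'wrist_torque': array([-0.00417875,  0.00253569,  0.03192752]), 'gripper_force': 0.0, 'grip_width': 0.08539616665505716}
0.0187
side {'K': array([[450.8222112 ,   0.        , 311.43268564],
       [  0.        , 450.8222112 , 196.15346521],
       [  0.        ,   0.        ,   1.        ]]), 'k1': -0.009641025753306087, 'R': array([[-0.91143563, -0.4112073 ,  0.01391562],
       [-0.30597234,  0.65479617, -0.69110267],
       [ 0.27507457, -0.63415339, -0.72262262]]), 't': array([0.45526757, 0.27633366, 1.50433173])}
top {'K': array([[475.21897781,   0.        , 319.98181531],
       [  0.        , 475.21897781, 196.18069159],
       [  0.        ,   0.        ,   1.        ]]), 'k1': -0.03264248420674033, 'R': array([[-0.00379885, -0.9999793 , -0.00519388],
       [-0.99790788,  0.0041261 , -0.06452004],
       [ 0.06454014,  0.00493791, -0.9979029 ]]), 't': array([-0.023953 ,  0.5214402,  1.7338743])}
```

View pics/side0.png

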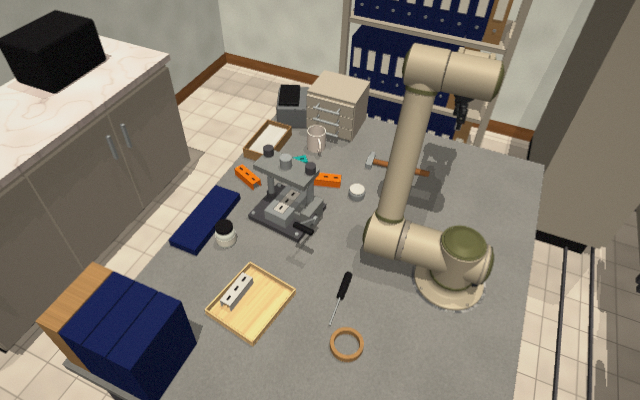

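View pics/top0.png

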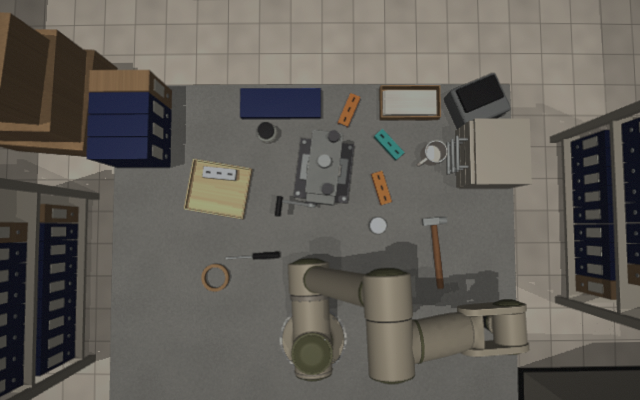

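The side view shows the die set at about (287,195) with the black handle at (303,228), and the tray at (250,302). In the top view the press is at (322,168), the handle at (278,206), and the tray at (219,189) with the spare at (220,173). Next I measure these from the depth images.

```bash
cat > h.py <<'E'
import numpy as np,cv2
from rig import *
def cloud(d,p):
    v,u=np.mgrid[:400,:640]; K=p["K"]
    xy=cv2.undistortPoints(np.stack([u,v],-1).reshape(-1,1,2).astype(float),K,np.array([p["k1"],0,0,0,0])).reshape(400,640,2)
    c=np.dstack([xy*d[...,None],d]); return (c-p["t"])@p["R"]
def crop(im,x0,y0,x1,y1,s,f): cv2.imwrite(f,cv2.resize(im[y0:y1,x0:x1,::-1],None,fx=s,fy=s,interpolation=cv2.INTER_CUBIC))
E
python3 - <<'E'
from h import *
def rect(P,n):
    r=cv2.minAreaRect((P[:,:2]*1000).astype(np.float32)); print(n,len(P),r,P.mean(0))
for n in("top","side"):
    z=np.load(n+"0.npz"); im=z["im"].astype(int); d=z["d"]; p=camera_params(n); X=cloud(d,p); ok=d>0
    box=lambda a,b,c,e,f,g:ok&(X[...,0]>a)&(X[...,0]<b)&(X[...,1]>c)&(X[...,1]<e)&(X[...,2]>f)&(X[...,2]<g)
    print(n, "table z",np.median(X[box(.3,.5,-.1,.5,-.05,.02)][:,2]))
    m=box(.4,.85,-.2,.2,.23,.25); rect(X[m],"plate")
    m=box(.4,.85,-.2,.2,.018,.033); rect(X[m],"shoe")
    m=box(.4,.85,-.2,.2,.064,.075); rect(X[m],"die")
    m=box(.4,.7,-.05,.25,.08,.2)&(im.max(-1)<45); rect(X[m],"handle")
    m=box(.4,.8,.2,.6,.022,.036); rect(X[m],"trayrim")
    m=box(.4,.8,.2,.6,-.005,.05); rect(X[m&(im[...,0]-im[...,2]>50)],"traycol")
    m=box(.4,.8,.2,.6,.037,.047); rect(X[m],"spare")
a=np.load("top0.npz")["im"]; b=np.load("side0.npz")["im"]
A=cv2.resize(a[110:230,180:370],None,fx=4,fy=4,interpolation=2)
B=cv2.resize(b[135:275,235:345],None,fx=4,fy=4,interpolation=2)
cv2.imwrite("pics/a.png",A[...,::-1]);cv2.imwrite("pics/b.png",B[...,::-1])
E
```

```text
top table z 0.000579105847829744
plate 1606 ((616.4161376953125, -38.11748123168945), (100.1346435546875, 206.4756317138672), 82.82223510742188) [ 0.61578383 -0.03560807  0.23981852]
shoe 1232 ((671.2369384765625, 25.605789184570312), (351.9431457519531, 356.7898864746094), 89.09229278564453) [ 0.6653183  -0.01570398  0.02629288]
die 327 ((613.6085815429688, 52.26524353027344), (343.00811767578125, 211.16082763671875), 65.3619613647461) [ 0.61963024 -0.03407679  0.06969767]
handle 105 ((480.53509521484375, 114.5920639038086), (17.98029899597168, 64.37271118164062), 82.38065338134766) [0.48003736 0.11434028 0.15766089]
trayrim 435 ((586.1027221679688, 416.1014099121094), (418.6636657714844, 248.1405029296875), 60.43955993652344) [0.58034003 0.37484417 0.02900279]
traycol 7 ((616.03271484375, 339.33538818359375), (189.85848999023438, 1.9663033485412598), 81.20357513427734) [0.61048034 0.30429437 0.00638042]
spare 334 ((589.830078125, 437.50067138671875), (396.9620361328125, 222.11996459960938), 55.6317253112793) [0.61542034 0.3690514  0.04155895]
side table z -0.0011360839325911189
pla
[... 320 characters left out ...]
21.817550659179688), (382.3460388183594, 205.33511352539062), 33.86118698120117) [ 0.61682568 -0.01971237  0.0682997 ]
handle 128 ((477.84307861328125, 119.6983871459961), (21.029104232788086, 72.78779602050781), 80.28390502929688) [0.47759101 0.12142159 0.15500785]
trayrim 684 ((564.376708984375, 349.2345886230469), (295.16436767578125, 420.4876403808594), 19.7020206451416) [0.56686254 0.3677178  0.02799569]
traycol 3537 ((555.3628540039062, 346.193359375), (239.6157684326172, 211.17868041992188), 80.09208679199219) [0.54088992 0.3581135  0.00774963]
spare 397 ((630.616455078125, 377.95556640625), (150.13919067382812, 418.3360595703125), 19.05129623413086) [0.61294458 0.36352051 0.04040103]
```

View pics/a.png

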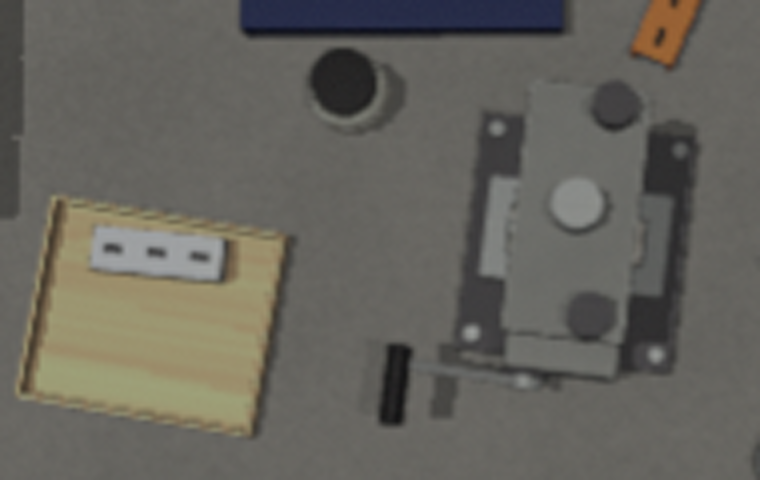

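View pics/b.png

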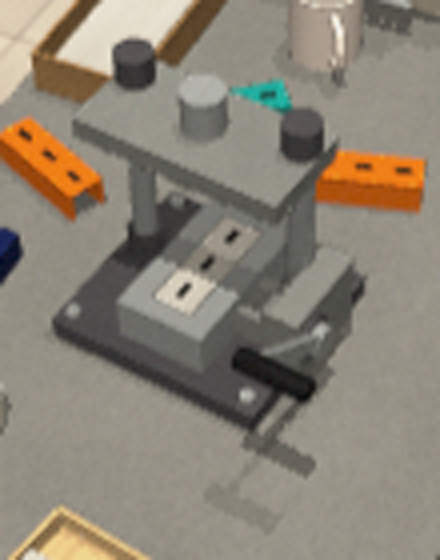

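The crops show the handle at (395,385) in crop a, the tray corners, and the bracket flush in the die under the plate in crop b. The press frame fits: from the plate pose the handle should be at (.479,.118), and it measures (.479,.117).

```bash
cat >> h.py <<'E'
from scipy.spatial.transform import Rotation as Ro
C=np.array([.6161,-.0366,0]); a=np.radians(82.77)
px=np.array([-np.cos(a),-np.sin(a),0]); pz=np.array([0,0,1.]); py=np.cross(pz,px); P=np.stack([px,py,pz],1)
w=lambda x,y,z: C+P@np.array([x,y,z])/1000
def rot(y,z): y=y/np.linalg.norm(y);z=z/np.linalg.norm(z); return np.stack([np.cross(y,z),y,z],1)
def plan(T):
    s=observe(); R0=s["tool_rot"]
    for p,R in T:
        print(np.round(R0.T@(p-s["position"])/.5,4).tolist(), np.round(Ro.from_matrix(R0.T@R).as_rotvec()/np.pi,4).tolist())
def st():
    s=observe(); print(s["time_s"],np.round(s["position"],4),np.round(P.T@(s["position"]-C)*1000,1),np.round(s["ft_force"],1),s["grip_width"],s["gripper_force"],np.round(s["q"],1))
E
python3 - <<'E'
from h import *
R=rot(px,-pz); plan([(w(-137,-155,200),R)])
# tray geometry
p=camera_params("top")
def cast(uv,z):
    uv=np.array(uv,float).reshape(-1,1,2); xy=cv2.undistortPoints(uv,p["K"],np.array([p["k1"],0,0,0,0])).reshape(-1,2)
    r=np.c_[xy,np.ones(len(xy))]@p["R"]; c=-p["R"].T@p["t"]; return c+r*((z-c[2])/r[:,2])[:,None]
k=np.array([[52,197],[290,236],[252,436],[18,395]])/4+[180,110]-.375
Q=cast(k,.03); print(np.round(Q,3).tolist(),Q.mean(0))
s=np.array([[113,247],[156,251],[200,256]])/4+[180,110]-.375
print(np.round(cast(s,.041),3).tolist())
E
```

```text
[0.9878, -1.0788, 0.0631] [-0.0004, -0.0, 0.1241]
[[0.66, 0.443, 0.03], [0.623, 0.223, 0.03], [0.44, 0.257, 0.03], [0.478, 0.472, 0.03]] [0.55015982 0.34872592 0.03      ]
[[0.612, 0.383, 0.041], [0.608, 0.344, 0.041], [0.604, 0.304, 0.041]]
```

```bash
python3 -m handwheel '[[[0.5,-0.54,0.03],[0,0,0.124]],[[0.5,-0.54,0.03],[0,0,0.124]],[[0.5,-0.54,0.03],[0,0,0.124]],[[0.5,-0.54,0.03],[0,0,0.124]],[[0.5,-0.54,0.03],[0,0,0.124]],[[0.5,-0.54,0.03],[0,0,0.124]],[[0.5,-0.54,0.03],[0,0,0.124]],[[0.5,-0.54,0.03],[0,0,0.124]],[[0.5,-0.54,0.03],[0,0,0.124]],[[0.5,-0.54,0.03],[0,0,0.124]]]' 0 40
python3 -c "
from h import *
st(); plan([(w(-137,-155,200),rot(px,-pz))])"
```

```text
time_s: 1.1
position: [0.3144, -0.2054, 0.2163]
tool_rot: [[0.992, -0.125, -0.0], [-0.125, -0.992, -0.0], [-0.0, 0.0, -1.0]]
ft_force: [1.3, -0.2, -0.1]
grip_width: 0.0
gripper_force: 0.0
1.1 [ 0.3144 -0.2054  0.2163] [ 205.4 -278.1  216.3] [ 1.3 -0.2 -0.1] 4.840600260985288e-05 0.0 [-51.4   4.8 100.4  -0.   74.8  45.8]
[0.2471, -0.6845, 0.0324] [0.0001, 0.0, 0.0004]
```

```bash
python3 -m handwheel '[[[0.247,-0.685,0.032],[0,0,0]],[[0.247,-0.685,0.032],[0,0,0]],[[0.247,-0.685,0.032],[0,0,0]],[[0.247,-0.685,0.032],[0,0,0]],[[0.247,-0.685,0.032],[0,0,0]],[[0.247,-0.685,0.032],[0,0,0]],[[0.247,-0.685,0.032],[0,0,0]],[[0.247,-0.685,0.032],[0,0,0]],[[0.247,-0.685,0.032],[0,0,0]],[[0.247,-0.685,0.032],[0,0,0]]]'
python3 -c "
from h import *
st(); R=rot(px,-pz)
for t in (35,25,15,5,-5,-10,-11.5):
  c=np.radians(t); plan([(w(-30-130*np.cos(c),-155,75+130*np.sin(c)+11),R)])"
```

```text
time_s: 2.1
position: [0.4798, 0.1177, 0.2]
tool_rot: [[0.992, -0.127, -0.001], [-0.127, -0.992, -0.0], [-0.001, 0.001, -1.0]]
ft_force: [0.5, -0.1, -0.2]
grip_width: -0.0
gripper_force: 0.0
2.1 [0.4798 0.1177 0.2   ] [-135.9 -154.6  200. ] [ 0.5 -0.1 -0.2] -7.782638993119357e-06 0.0 [ 0.  17.8 86.  -0.  76.2 97.3]
[-0.0007, -0.0013, 0.079] [0.0002, 0.0003, -0.0003]
[-0.0007, -0.0239, 0.1182] [0.0002, 0.0003, -0.0003]
[-0.0007, -0.0395, 0.1608] [0.0002, 0.0003, -0.0003]
[-0.0007, -0.0474, 0.2054] [0.0002, 0.0003, -0.0003]
[-0.0006, -0.0474, 0.2507] [0.0002, 0.0003, -0.0003]
[-0.0006, -0.0444, 0.2732] [0.0002, 0.0003, -0.0003]
[-0.0006, -0.0432, 0.2799] [0.0002, 0.0003, -0.0003]
```

```bash
python3 -m handwheel '[[[0,-0.002,0.08],[0,0,0]],[[0,-0.013,0.1],[0,0,0]],[[0,-0.024,0.118],[0,0,0]],[[0,-0.032,0.14],[0,0,0]],[[0,-0.04,0.161],[0,0,0]],[[0,-0.044,0.183],[0,0,0]],[[0,-0.047,0.205],[0,0,0]],[[0,-0.048,0.23],[0,0,0]],[[0,-0.047,0.251],[0,0,0]],[[0,-0.046,0.262],[0,0,0]]]'
python3 -c "
from h import *
st()"
```

```text
time_s: 3.1
position: [0.484, 0.1431, 0.0708]
tool_rot: [[0.992, -0.127, 0.004], [-0.127, -0.992, 0.003], [0.003, -0.004, -1.0]]
ft_force: [0.2, 11.1, 11.1]
grip_width: 0.0001
gripper_force: 6.0
3.1 [0.484  0.1431 0.0708] [-161.6 -153.7   70.8] [ 0.2 11.1 11.1] 5.8866555528507244e-05 6.039869338274002 [  2.9  27.8  95.    0.2  56.9 100.1]
```

```bash
python3 -m handwheel '[[[0,0.001,0.006],[0,0,0]],[[0,0.002,0.012],[0,0,0]],[[0,0.002,0.016],[0,0,0]],[[0,0.002,0.016],[0,0,0]],[[0,0.002,0.016],[0,0,0]]]'
python3 - <<'E'
from h import *
st()
for n in("side",): 
    im,d=get_image(n); crop(im,235,135,345,275,4,"pics/c.png")
E
```

```text
time_s: 3.6
position: [0.4839, 0.1418, 0.0633]
tool_rot: [[0.992, -0.127, 0.004], [-0.127, -0.992, 0.003], [0.004, -0.003, -1.0]]
ft_force: [0.2, 8.3, 9.5]
grip_width: 0.0
gripper_force: 5.2
3.6 [0.4839 0.1418 0.0633] [-160.3 -153.6   63.3] [0.2 8.3 9.5] 3.442346410343463e-05 5.248124599456787 [  2.8  28.5  95.5   0.2  55.8 100. ]
```

View pics/c.png

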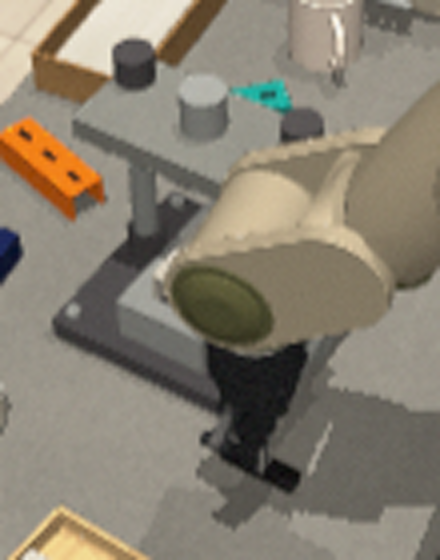

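The wrist hides most of the press. The fingers are on the handle at about (255,460), which is nearly down. I'll press a little further to make sure it reaches the stop.

```bash
python3 -m handwheel '[[[0,0.001,0.004],[0,0,0]],[[0,0.001,0.008],[0,0,0]],[[0,0.001,0.008],[0,0,0]],[[0,0.001,0.008],[0,0,0]]]'
```

```text
time_s: 4.05
position: [0.4843, 0.1417, 0.062]
tool_rot: [[0.992, -0.127, 0.007], [-0.127, -0.992, 0.003], [0.007, -0.004, -1.0]]
ft_force: [-8.1, 10.4, 40.5]
grip_width: 0.0001
gripper_force: 20.2
```

The force jumped to 40 N, so the lever is on its stop. Now I let it rise with the fingers.

```bash
python3 -m handwheel '[[[0,-0.003,-0.028],[0,0,0]],[[0,-0.004,-0.056],[0,0,0]],[[0,-0.002,-0.09],[0,0,0]],[[0,0.003,-0.126],[0,0,0]],[[0,0.019,-0.168],[0,0,0]],[[0,0.041,-0.206],[0,0,0]],[[0,0.03,-0.25],[0,0,0]],[[0,0,-0.33],[0,0,0]],[[0,-0.05,-0.4],[0,0,0]],[[0,-0.1,-0.45],[0,0,0]]]' 1
python3 - <<'E'
from h import *
st()
# grasp pose: tilt 40, TCP candidates
for s in (1,-1):
  R=rot(s*py,np.sin(np.radians(40))*px-np.cos(np.radians(40))*pz); z=R[:,2]
  print(s); plan([(w(-190,0,240),R)])
E
```

```text
time_s: 5.05
position: [0.4889, 0.1901, 0.2858]
tool_rot: [[0.992, -0.127, 0.003], [-0.127, -0.992, 0.0], [0.003, -0.001, -1.0]]
ft_force: [0.4, -0.2, 0.4]
grip_width: 0.0857
gripper_force: 0.0
5.05 [0.4889 0.1901 0.2858] [-208.9 -154.7  285.8] [ 0.4 -0.2  0.4] 0.08565885308757593 0.0 [  8.3  17.2  72.3  -0.   90.3 105.6]
1
[0.3091, 0.0374, 0.0926] [-0.1735, -0.1747, -0.4785]
-1
[0.3091, 0.0374, 0.0926] [-0.1746, 0.1734, 0.4769]
```

Run:
```python
from h import *
im,d=get_image("side"); X=(cloud(d,camera_params("side"))-C)@P*1000
crop(im,215,135,365,275,4,"pics/d.png")
m=(d>0)&(abs(X[...,0])<90)&(abs(X[...,1])<40)&(X[...,2]>92)&(X[...,2]<108)
Y=X[m]; print(len(Y),Y.mean(0),Y.min(0),Y.max(0)); print(cv2.minAreaRect(Y[:,:2].astype(np.float32)))
st()
```

```text
13 [-41.73026788 -11.86191192  98.07048353] [-48.99705832 -20.63062911  94.47717796] [-34.54062076  -2.15359367 103.37641182]
((-40.58470916748047, -10.648641586303711), (15.535080909729004, 13.468148231506348), 49.779541015625)
5.1 [0.49   0.1932 0.2891] [-212.1 -154.1  289.1] [-2.9  2.2  1.9] 0.08552740624986582 0.0 [8.600e+00 1.720e+01 7.180e+01 1.000e-01 9.050e+01 1.058e+02]
```

View pics/d.png

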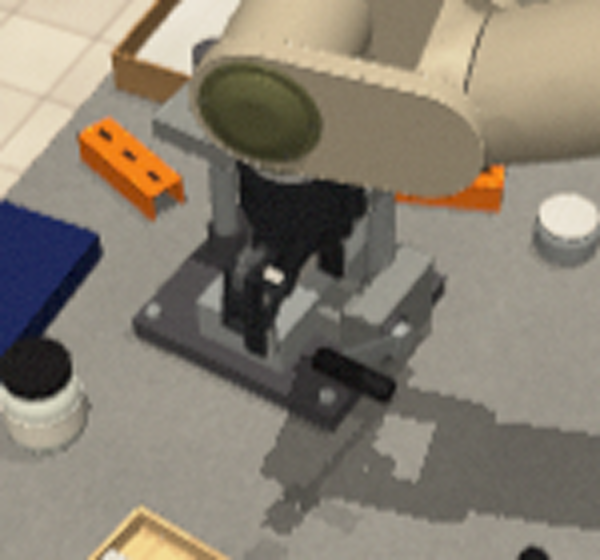

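The lever is back at rest with its handle at (350,372), and the bracket shows proud at z≈98 mm between the fingers. I'll turn the tool to the tilted grasp orientation, well above everything.

```bash
python3 - <<'E'
from h import *
R=rot(py,np.sin(np.radians(40))*px-np.cos(np.radians(40))*pz)
plan([(w(-200,0,260),R)])
E
python3 -m handwheel '[[[0.15,0.02,0.02],[0,0,-0.05]],[[0.31,0.03,0.05],[0,0,-0.1]],[[0.31,0.02,0.05],[-0.17,-0.175,-0.48]],[[0.31,0.02,0.05],[-0.17,-0.175,-0.48]],[[0.31,0.02,0.05],[-0.17,-0.175,-0.48]],[[0.31,0.02,0.05],[-0.17,-0.175,-0.48]],[[0.31,0.02,0.05],[-0.17,-0.175,-0.48]],[[0.31,0.02,0.05],[-0.17,-0.175,-0.48]],[[0.31,0.02,0.05],[-0.17,-0.175,-0.48]],[[0.31,0.02,0.05],[-0.17,-0.175,-0.48]]]'
python3 - <<'E'
from h import *
R=rot(py,np.sin(np.radians(40))*px-np.cos(np.radians(40))*pz)
st();plan([(w(-200,0,260),R)])
E
```

```text
[0.3076, 0.0247, 0.0606] [-0.1728, -0.177, -0.4781]
time_s: 6.1
position: [0.6414, 0.1599, 0.2577]
tool_rot: [[0.285, 0.949, -0.137], [0.778, -0.313, -0.545], [-0.559, 0.049, -0.827]]
ft_force: [0.6, -1.0, 0.7]
grip_width: 0.0855
gripper_force: 0.0
6.1 [0.6414 0.1599 0.2577] [-198.1    0.3  257.7] [ 0.6 -1.   0.7] 0.08546132991842542 0.0 [ 14.8  43.3  38.1 -32.3 113.   24.8]
[0.0003, -0.0012, -0.0058] [-0.0245, -0.0314, -0.0582]
```

```bash
python3 -m handwheel '[[[0,-0.001,-0.006],[-0.0245,-0.031,-0.058]],[[0,-0.001,-0.006],[-0.0245,-0.031,-0.058]],[[0,-0.001,-0.006],[-0.0245,-0.031,-0.058]],[[0,-0.001,-0.006],[-0.0245,-0.031,-0.058]]]'
python3 - <<'E'
from h import *
R=rot(py,np.sin(np.radians(40))*px-np.cos(np.radians(40))*pz)
# bracket measurement
for n in ("side","top"):
    im,d=get_image(n); X=(cloud(d,camera_params(n))-C)@P*1000
    crop(im,215,135,365,275,4,f"pics/e{n}.png")
    m=(d>0)&(abs(X[...,0])<100)&(abs(X[...,1])<40)&(X[...,2]>92)&(X[...,2]<108)&(im.max(-1)>60)
    Y=X[m]
    if len(Y)>3: print(len(Y),Y.mean(0),Y.min(0),Y.max(0),cv2.minAreaRect(Y[:,:2].astype(np.float32)))
st();plan([(w(-105,0,167),R),(w(-28,0,75),R)])
E
```

```text
time_s: 6.5
position: [0.6412, 0.162, 0.2602]
tool_rot: [[0.104, 0.991, -0.082], [0.762, -0.132, -0.634], [-0.639, 0.004, -0.769]]
ft_force: [0.2, -0.3, 0.1]
grip_width: 0.0855
gripper_force: 0.0
35 [18.18602271  0.74061052 98.75762272] [-58.56185713 -18.15918948  92.72928401] [ 60.68173106  20.06475573 105.00535716] ((1.0640869140625, 1.0179462432861328), (38.226375579833984, 119.23149871826172), 89.93383026123047)
6.6 [0.6414 0.1618 0.2602] [-2.000e+02  2.000e-01  2.602e+02] [ 0.2  0.1 -0.4] 0.08544288168756656 0.0 [ 17.   43.3  40.3 -38.4 110.3  15.3]
[-0.0269, 0.0001, 0.2648] [-0.0003, -0.0016, -0.0024]
[-0.0278, 0.0003, 0.5047] [-0.0003, -0.0016, -0.0024]
```

View pics/eside.png

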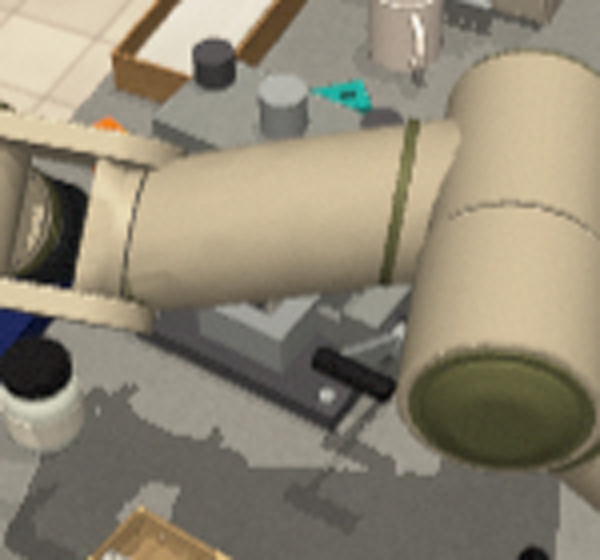

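The view shows the lever at rest. The bracket top lies at press (1,1) and measures 119×38 mm at z≈99, so it is ejected and aligned. The forearm passes over the press, so I check its height before descending.

Run:
```python
from h import *
for n in ("side","top"):
    im,d=get_image(n); X=cloud(d,camera_params(n))
    for gx in np.arange(.0,.8,.08):
      for gy in np.arange(-.16,.5,.08):
        m=(d>0)&(abs(X[...,0]-gx)<.04)&(abs(X[...,1]-gy)<.04)&(X[...,2]>.29)
        if m.sum()>8: print(n,"%.2f %.2f z %.2f-%.2f"%(gx,gy,X[m][:,2].min(),X[m][:,2].max()),end="; ")
    print()
```

```text
side 0.00 0.24 z 0.29-0.32; side 0.00 0.32 z 0.29-0.31; side 0.08 0.24 z 0.30-0.40; side 0.08 0.32 z 0.29-0.40; side 0.16 0.24 z 0.39-0.42; side 0.16 0.32 z 0.32-0.49; side 0.24 0.16 z 0.53-0.55; side 0.24 0.24 z 0.53-0.57; side 0.24 0.32 z 0.41-0.58; side 0.24 0.40 z 0.44-0.58; side 0.32 0.16 z 0.53-0.58; side 0.32 0.24 z 0.53-0.58; side 0.32 0.32 z 0.50-0.58; side 0.32 0.40 z 0.47-0.58; side 0.40 0.16 z 0.53-0.57; side 0.40 0.24 z 0.52-0.56; side 0.40 0.32 z 0.45-0.53; side 0.48 0.24 z 0.49-0.53; side 0.48 0.32 z 0.41-0.52; side 0.56 0.24 z 0.46-0.52; side 0.56 0.32 z 0.39-0.52; side 0.56 0.40 z 0.43-0.46; side 0.64 0.24 z 0.34-0.51; side 0.64 0.32 z 0.34-0.53; side 0.64 0.40 z 0.41-0.49; side 0.72 0.32 z 0.46-0.53; side 0.72 0.40 z 0.42-0.47; 
top 0.00 0.24 z 0.29-0.32; top 0.00 0.32 z 0.29-0.31; top 0.08 0.24 z 0.29-0.40; top 0.08 0.32 z 0.31-0.40; top 0.16 0.24 z 0.32-0.46; top 0.16 0.32 z 0.39-0.49; top 0.24 0.16 z 0.52-0.55; top 0.24 0.24 z 0.40-0.57; top 0.24 0.32 z 0.46-0.58; top 0.24 0.40 z 0.53-0.58; top 0.32 0.16 z 0.50-0.58; top 0.32 0.24 z 0.53-0.58; top 0.32 0.32 z 0.51-0.58; top 0.32 0.40 z 0.53-0.58; top 0.40 0.16 z 0.49-0.57; top 0.40 0.24 z 0.48-0.56; top 0.40 0.32 z 0.49-0.53; top 0.48 0.24 z 0.46-0.53; top 0.48 0.32 z 0.46-0.52; top 0.56 0.16 z 0.29-0.32; top 0.56 0.24 z 0.30-0.52; top 0.56 0.32 z 0.40-0.53; top 0.56 0.40 z 0.44-0.46; top 0.64 0.16 z 0.30-0.34; top 0.64 0.24 z 0.30-0.52; top 0.64 0.32 z 0.40-0.53; top 0.64 0.40 z 0.44-0.49; top 0.72 0.16 z 0.29-0.34; top 0.72 0.24 z 0.30-0.51; top 0.72 0.32 z 0.47-0.53; top 0.72 0.40 z 0.44-0.48;
```

Clear: the forearm will stay above about 0.24 m and in front of the plate. I approach along the tool axis.

```bash
python3 -m handwheel '[[[-0.01,0,0.05],[0,-0.0016,-0.0024]],[[-0.02,0,0.13],[0,-0.0016,-0.0024]],[[-0.027,0,0.21],[0,-0.0016,-0.0024]],[[-0.027,0,0.29],[0,-0.0016,-0.0024]],[[-0.027,0,0.36],[0,-0.0016,-0.0024]],[[-0.028,0,0.42],[0,-0.0016,-0.0024]],[[-0.028,0,0.46],[0,-0.0016,-0.0024]],[[-0.028,0,0.48],[0,-0.0016,-0.0024]],[[-0.028,0,0.48],[0,-0.0016,-0.0024]]]' 1
python3 - <<'E'
from h import *
R=rot(py,np.sin(np.radians(40))*px-np.cos(np.radians(40))*pz)
st();plan([(w(-28,0.5,75),R)])
E
```

```text
time_s: 7.6
position: [0.6203, -0.0012, 0.0837]
tool_rot: [[0.094, 0.992, -0.083], [0.759, -0.126, -0.638], [-0.644, -0.003, -0.765]]
ft_force: [-0.4, 0.6, 0.7]
grip_width: 0.0857
gripper_force: 0.0
7.6 [ 0.6203 -0.0012  0.0837] [-35.6  -0.3  83.7] [-0.4  0.6  0.7] 0.08573889544102015 0.0 [  4.   43.9  70.  -40.   78.9  23.8]
[-0.0004, 0.0016, 0.0232] [-0.0006, 0.0004, 0.0006]
```

Final step in, then close.

```bash
python3 -m handwheel '[[[0,0.0015,0.012],[0,0,0]],[[0,0.0015,0.023],[0,0,0]],[[0,0.0015,0.023],[0,0,0]]]'
python3 -m handwheel '[[[0,0,0],[0,0,0]],[[0,0,0],[0,0,0]],[[0,0,0],[0,0,0]],[[0,0,0],[0,0,0]],[[0,0,0],[0,0,0]],[[0,0,0],[0,0,0]],[[0,0,0],[0,0,0]],[[0,0,0],[0,0,0]]]' 0 90
python3 - <<'E'
from h import *
st();s=observe();R=s["tool_rot"];p=s["position"]
plan([(p+P@[0,0,.01],R),(p+P@[0,0,.025],R),(p+P@[-.15,0,.03],R),(p+P@[-.15,0,.08],R)])
E
```

```text
time_s: 7.9
position: [0.6203, -0.0079, 0.0753]
tool_rot: [[0.094, 0.992, -0.081], [0.76, -0.124, -0.638], [-0.644, -0.002, -0.765]]
ft_force: [0.4, -0.2, -0.2]
grip_width: 0.0856
gripper_force: 0.0
time_s: 8.7
position: [0.6206, -0.0077, 0.0757]
tool_rot: [[0.094, 0.992, -0.08], [0.76, -0.124, -0.638], [-0.643, -0.001, -0.765]]
ft_force: [0.7, 3.1, 3.3]
grip_width: 0.0389
gripper_force: 91.2
8.7 [ 0.6206 -0.0077  0.0757] [-29.2   0.8  75.7] [0.7 3.1 3.3] 0.03887651516574921 91.19137287139893 [  3.5  44.3  70.7 -40.4  77.5  24.1]
[-0.0129, -0.0, -0.0153] [0.0, 0.0, 0.0]
[-0.0322, -0.0, -0.0383] [0.0, 0.0, 0.0]
[0.191, 0.0007, -0.239] [0.0, 0.0, 0.0]
[0.1267, 0.0006, -0.3155] [0.0, 0.0, 0.0]
```

```bash
python3 -m handwheel '[[[-0.006,0,-0.008],[0,0,0]],[[-0.013,0,-0.0153],[0,0,0]],[[-0.019,0,-0.023],[0,0,0]],[[-0.026,0,-0.031],[0,0,0]],[[-0.032,0,-0.038],[0,0,0]],[[-0.032,0,-0.038],[0,0,0]]]'
python3 - <<'E'
from h import *
st()
im,d=get_image("side"); X=(cloud(d,camera_params("side"))-C)@P*1000
m=(d>0)&(abs(X[...,0])<100)&(abs(X[...,1])<22)&(X[...,2]>105)&(X[...,2]<150)&(im.max(-1)>90)
Y=X[m]; print(len(Y),Y.mean(0),Y.min(0),Y.max(0))
s=observe();R=s["tool_rot"];p=s["position"]
plan([(p+P@[-.15,0,.005],R),(p+P@[-.15,0,.06],R)])
E
```

```text
time_s: 9.3
position: [0.6206, -0.0079, 0.1011]
tool_rot: [[0.095, 0.992, -0.08], [0.76, -0.124, -0.638], [-0.643, -0.0, -0.765]]
ft_force: [0.2, -0.0, -1.9]
grip_width: 0.0387
gripper_force: 90.7
9.3 [ 0.6206 -0.0079  0.1011] [-29.    0.9 101.1] [ 0.2 -0.  -1.9] 0.03868220099957727 90.65268248319626 [  3.5  42.6  69.6 -40.   79.7  22.2]<stdin>:5: RuntimeWarning: Mean of empty slice.
  ret = um.true_divide(
Traceback (most recent call last):
ValueError: zero-size array to reduction operation minimum which has no identity
```

```bash
python3 -m handwheel '[[[0.02,0,-0.018],[0,0,0]],[[0.045,0,-0.04],[0,0,0]],[[0.07,0,-0.063],[0,0,0]],[[0.095,0,-0.085],[0,0,0]],[[0.12,0,-0.108],[0,0,0]],[[0.145,0,-0.13],[0,0,0]],[[0.17,0,-0.153],[0,0,0]],[[0.195,0,-0.176],[0,0,0]],[[0.223,0,-0.201],[0,0,0]],[[0.223,0,-0.201],[0,0,0]]]'
python3 - <<'E'
from h import *
st()
for n in("side","top"):
    im,d=get_image(n); X=(cloud(d,camera_params(n))-C)@P*1000
    s=observe();R=s["tool_rot"];p=s["position"]; t=P.T@(p-C)*1000
    m=(d>0)&(abs(X[...,0]-t[0]-29)<75)&(abs(X[...,1])<22)&(X[...,2]>75)&(X[...,2]<140)&(im.min(-1)>90)
    Y=X[m]; print(n,len(Y)); 
    if len(Y)>5: print(Y.mean(0),Y.min(0),Y.max(0),np.polyfit(Y[:,0],Y[:,2],1))
    crop(im,*((215,135,365,275) if n=="side" else (180,110,370,230)),4,f"pics/f{n}.png")
plan([(p+P@[0,0,.05],R)])
E
```

```text
time_s: 10.35
position: [0.6391, 0.1439, 0.1052]
tool_rot: [[0.092, 0.993, -0.079], [0.76, -0.121, -0.638], [-0.643, -0.001, -0.766]]
ft_force: [-1.2, 0.8, -1.9]
grip_width: 0.0389
gripper_force: 90.7
10.35 [0.6391 0.1439 0.1052] [-1.820e+02  1.000e-01  1.052e+02] [-1.2  0.8 -1.9] 0.038865529383541784 90.73532670736313 [ 15.8  48.5  55.3 -36.4  93.4  26.1]
side 0
top 378
[-146.92127653    0.28512641  126.84894618] [-206.67777816  -19.94053184   75.32829789] [-76.63973394  21.44030944 139.79997928] [-4.46029159e-02  1.20295829e+02]
[-0.0644, -0.0002, -0.0765] [0.0, 0.0, 0.0]
```

View pics/fside.png

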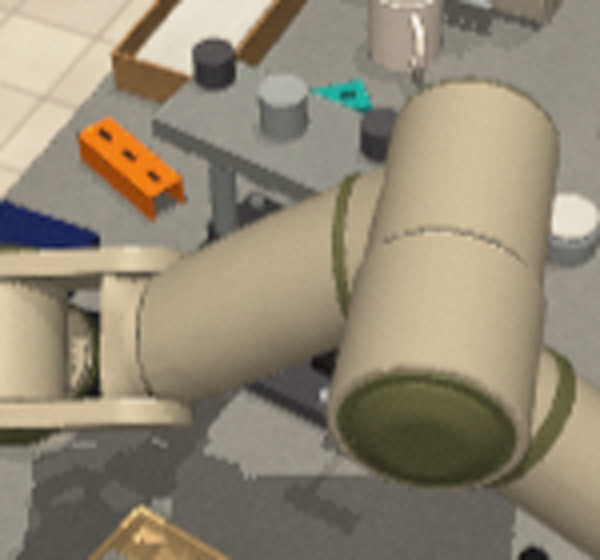

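The bracket is out of the die and held, and the forearm clears the press. I check the bracket's pitch and refine the tray corners, then plan the carry.

Run:
```python
from h import *
im,d=get_image("top"); X=(cloud(d,camera_params("top"))-C)@P*1000
m=(d>0)&(X[...,0]>-185)&(X[...,0]<-85)&(abs(X[...,1])<24)&(X[...,2]>85)&(X[...,2]<150)&(im.min(-1)>90)
Y=X[m]
for x in range(-190,-70,10):
    q=Y[abs(Y[:,0]-x)<5]
    if len(q): print(x,len(q),np.round(np.median(q,0),1),np.round(q[:,1].min()),np.round(q[:,1].max()))
s=observe();R=s["tool_rot"];p=s["position"]
plan([(np.array([.5157,.364,.15]),R),(np.array([.5157,.364,.06]),R)])
```

```text
-180 35 [-179.8   -1.   127.1] -20.0 23.0
-170 34 [-169.5   -0.6  127.8] -19.0 18.0
-160 32 [-159.8   -1.2  128.7] -20.0 20.0
-150 29 [-150.5   -1.9  128.8] -19.0 19.0
-140 30 [-140.2    0.3  128.5] -18.0 17.0
-130 33 [-130.2    0.   128.2] -19.0 18.0
-120 36 [-120.3    0.4  127.3] -19.0 20.0
-110 27 [-109.2   -2.8  129.2] -18.0 18.0
-100 30 [-99.1  -1.7 128.7] -18.0 19.0
-90 26 [-91.    3.9 125.6] -19.0 20.0
[0.2583, -0.2999, -0.3333] [0.0, 0.0, 0.0]
[0.3741, -0.2996, -0.1956] [0.0, 0.0, 0.0]
```

View pics/ftop.png

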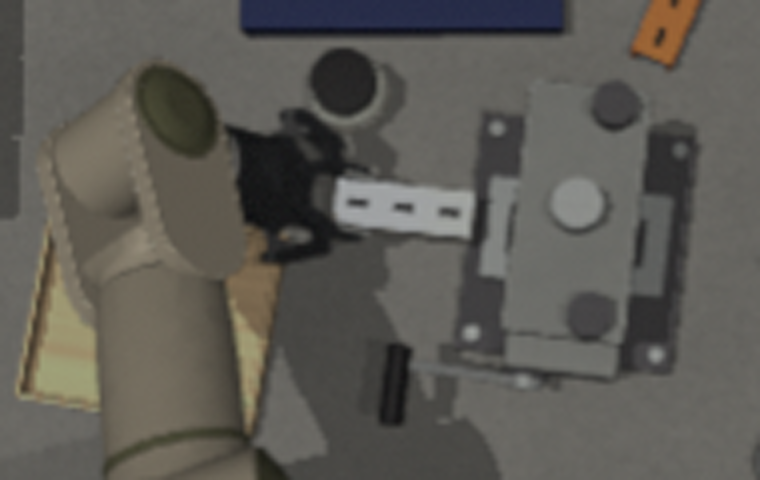

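The bracket is level in the grip, clear of the die at (400,207) and below the jar at (345,85). I carry it to above the tray's near half.

```bash
python3 -m handwheel '[[[-0.02,0,-0.023],[0,0,0]],[[-0.04,0,-0.046],[0,0,0]],[[-0.058,0,-0.069],[0,0,0]],[[-0.02,-0.04,-0.1],[0,0,0]],[[0.02,-0.08,-0.14],[0,0,0]],[[0.06,-0.12,-0.17],[0,0,0]],[[0.11,-0.16,-0.21],[0,0,0]],[[0.16,-0.2,-0.25],[0,0,0]],[[0.21,-0.25,-0.29],[0,0,0]],[[0.258,-0.3,-0.333],[0,0,0]]]'
python3 -m handwheel '[[[0,0,0],[0,0,0]],[[0,0,0],[0,0,0]],[[0,0,0],[0,0,0]]]'
python3 - <<'E'
from h import *
st(); R=rot(py,np.sin(np.radians(40))*px-np.cos(np.radians(40))*pz)
plan([(np.array([.5157,.364,.06]),R),(np.array([.5157,.364,.03]),R)])
E
```

```text
time_s: 11.5
position: [0.5151, 0.365, 0.1516]
tool_rot: [[0.095, 0.992, -0.08], [0.76, -0.124, -0.638], [-0.643, -0.0, -0.766]]
ft_force: [1.2, 0.1, -3.1]
grip_width: 0.0383
gripper_force: 90.8
time_s: 11.8
position: [0.5164, 0.363, 0.151]
tool_rot: [[0.095, 0.992, -0.081], [0.76, -0.125, -0.638], [-0.643, -0.001, -0.766]]
ft_force: [0.0, -0.1, -2.5]
grip_width: 0.0388
gripper_force: 91.0
11.8 [0.5164 0.363  0.151 ] [-383.9 -149.2  151. ] [ 0.  -0.1 -2.5] 0.03877399557200639 90.96186965703964 [ 35.5  48.8  46.7 -30.5 111.2  38.3]
[0.1184, -0.0015, 0.1381] [0.0001, 0.0002, 0.0004]
[0.157, -0.0014, 0.1841] [0.0001, 0.0002, 0.0004]
```

```bash
python3 -m handwheel '[[[0.02,-0.0015,0.023],[0,0,0]],[[0.04,-0.0015,0.046],[0,0,0]],[[0.06,-0.0015,0.069],[0,0,0]],[[0.08,-0.0015,0.092],[0,0,0]],[[0.099,-0.0015,0.115],[0,0,0]],[[0.118,-0.0015,0.138],[0,0,0]],[[0.118,-0.0015,0.138],[0,0,0]]]'
python3 - <<'E'
from h import *
st()
for n in("side","top"):
    im,d=get_image(n); crop(im,*((160,220,310,350) if n=="side" else (150,130,280,230)),5 if n=="top" else 4,f"pics/g{n}.png")
s=observe();R=s["tool_rot"];p=s["position"]
plan([(p*[1,1,0]+[0,0,z],R) for z in(.03,.022,.018,.015)])
E
```

```text
time_s: 12.5
position: [0.5142, 0.3642, 0.0566]
tool_rot: [[0.091, 0.992, -0.084], [0.758, -0.124, -0.64], [-0.646, -0.005, -0.764]]
ft_force: [-0.4, 0.3, -3.3]
grip_width: 0.0384
gripper_force: 90.8
12.5 [0.5142 0.3642 0.0566] [-384.7 -151.6   56.6] [-0.4  0.3 -3.3] 0.03843709128350084 90.81402987241745 [ 35.7  53.8  51.8 -28.9 102.7  43.5]
[0.0377, 0.0001, 0.0448] [0.0, 0.0, 0.0]
[0.048, 0.0001, 0.0571] [0.0, 0.0, 0.0]
[0.0531, 0.0001, 0.0632] [0.0, 0.0, 0.0]
[0.057, 0.0001, 0.0678] [0.0, 0.0, 0.0]
```

View pics/gside.png

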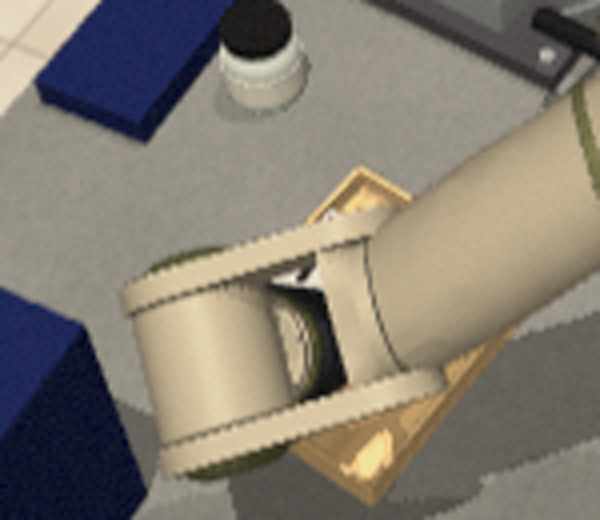

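The arm hides the bracket here; only the tray corners at (360,175) and (370,500) are visible. I continue down slowly, watching the force.

```bash
python3 -m handwheel '[[[0.012,0,0.014],[0,0,0]],[[0.024,0,0.029],[0,0,0]],[[0.034,0,0.04],[0,0,0]],[[0.042,0,0.05],[0,0,0]],[[0.042,0,0.05],[0,0,0]],[[0.042,0,0.05],[0,0,0]]]'
python3 - <<'E'
from h import *
st(); s=observe();R=s["tool_rot"];p=s["position"]
plan([(p*[1,1,0]+[0,0,z],R) for z in(.022,.018,.016,.014)])
E
```

```text
time_s: 13.2
position: [0.5149, 0.3647, 0.0267]
tool_rot: [[0.094, 0.992, -0.081], [0.76, -0.124, -0.639], [-0.644, -0.002, -0.765]]
ft_force: [0.2, 0.3, -2.3]
grip_width: 0.0389
gripper_force: 90.8
13.2 [0.5149 0.3647 0.0267] [-385.3 -150.9   26.7] [ 0.2  0.3 -2.3] 0.03892394658564811 90.81719219684601 [ 35.7  55.7  52.8 -28.6  99.9  45. ]
[0.0061, 0.0, 0.0072] [0.0, 0.0, 0.0]
[0.0112, 0.0, 0.0133] [0.0, 0.0, 0.0]
[0.0138, 0.0, 0.0164] [0.0, 0.0, 0.0]
[0.0164, 0.0, 0.0194] [0.0, 0.0, 0.0]
```

```bash
python3 -m handwheel '[[[0.003,0,0.0036],[0,0,0]],[[0.006,0,0.0072],[0,0,0]],[[0.0085,0,0.01],[0,0,0]],[[0.0112,0,0.0133],[0,0,0]],[[0.0112,0,0.0133],[0,0,0]],[[0.0112,0,0.0133],[0,0,0]]]'
python3 - <<'E'
from h import *
st()
E
```

```text
time_s: 13.8
position: [0.5149, 0.3647, 0.0182]
tool_rot: [[0.094, 0.992, -0.081], [0.76, -0.124, -0.639], [-0.644, -0.001, -0.765]]
ft_force: [-0.6, 1.8, -0.3]
grip_width: 0.0388
gripper_force: 91.0
13.8 [0.5149 0.3647 0.0182] [-385.4 -150.9   18.2] [-0.6  1.8 -0.3] 0.0388410673870684 90.96152275800705 [ 35.7  56.3  53.  -28.5  99.2  45.4]
```

Contact is starting, as the weight is now carried by the floor. One more millimetre, then let go with a partial opening.

```bash
python3 -m handwheel '[[[0.0007,0,0.0008],[0,0,0]],[[0.0014,0,0.0016],[0,0,0]],[[0.0014,0,0.0016],[0,0,0]]]'
python3 -m handwheel '[[[0,0,0],[0,0,0]],[[0,0,0],[0,0,0]],[[0,0,0],[0,0,0]],[[0,0,0],[0,0,0]],[[0,0,0],[0,0,0]]]' 0.66 20
python3 - <<'E'
from h import *
st(); s=observe();R=s["tool_rot"];p=s["position"]
plan([(p+[0,0,.06],R),(p-R[:,2]*.1+[0,0,.03],R)])
E
```

```text
time_s: 14.1
position: [0.5149, 0.3647, 0.0182]
tool_rot: [[0.095, 0.992, -0.08], [0.759, -0.124, -0.639], [-0.644, -0.001, -0.765]]
ft_force: [-3.1, 0.1, 7.0]
grip_width: 0.0389
gripper_force: 91.6
time_s: 14.6
position: [0.5148, 0.3647, 0.0168]
tool_rot: [[0.094, 0.992, -0.081], [0.76, -0.124, -0.639], [-0.644, -0.002, -0.765]]
ft_force: [-0.5, 0.6, -0.8]
grip_width: 0.0563
gripper_force: 0.0
14.6 [0.5148 0.3647 0.0168] [-385.3 -151.    16.8] [-0.5  0.6 -0.8] 0.05630153671807855 0.0 [ 35.7  56.4  53.1 -28.5  99.1  45.4]
[-0.0772, -0.0002, -0.0918] [0.0, 0.0, 0.0]
[-0.0386, -0.0001, -0.2459] [0.0, 0.0, 0.0]
```

```bash
python3 -m handwheel '[[[-0.012,0,-0.015],[0,0,0]],[[-0.026,0,-0.031],[0,0,0]],[[-0.05,0,-0.06],[0,0,0]],[[-0.077,0,-0.092],[0,0,0]],[[-0.13,0,-0.153],[0,0,0]],[[-0.19,0,-0.23],[0,0,0]],[[-0.25,-0.08,-0.3],[0,0,0]],[[-0.25,-0.18,-0.3],[0,0,0]],[[-0.25,-0.28,-0.3],[0,0,0]],[[-0.25,-0.36,-0.3],[0,0,0]]]'
python3 - <<'E'
from h import *
import cv2
st()
tc=np.array([.550,.349,0]); b=np.radians(80.4); tx=-np.array([np.cos(b),np.sin(b),0]); T=np.stack([tx,np.cross(pz,tx),pz],1)
for n in("side","top"):
    im,d=get_image(n); X=(cloud(d,camera_params(n))-tc)@T*1000
    m=(d>0)&(abs(X[...,0])<120)&(abs(X[...,1])<100)&(X[...,2]>34)&(X[...,2]<60)
    k,L,S,_=cv2.connectedComponentsWithStats(m.astype(np.uint8))
    for i in range(1,k):
        if S[i,4]>40:
            Y=X[L==i]; A=np.c_[Y[:,:2],np.ones(len(Y))]; print(n,S[i,4],cv2.minAreaRect(Y[:,:2].astype(np.float32)),np.round(np.median(Y,0),1),np.round(np.linalg.lstsq(A,Y[:,2],rcond=None)[0],3))
    X=(cloud(d,camera_params(n))-C)@P*1000
    m=(d>0)&(abs(X[...,0]+136)<40)&(abs(X[...,1]+155)<45)&(X[...,2]>30)&(X[...,2]<190)&(im.max(-1)<45)
    if m.sum(): print("handle",m.sum(),X[m].mean(0))
E
```

```text
time_s: 15.6
position: [0.3346, 0.3877, 0.2146]
tool_rot: [[0.095, 0.992, -0.08], [0.761, -0.124, -0.637], [-0.642, 0.0, -0.767]]
ft_force: [0.4, 0.3, 0.4]
grip_width: 0.0567
gripper_force: 0.0
15.6 [0.3346 0.3877 0.2146] [-385.5 -332.7  214.6] [0.4 0.3 0.4] 0.056701036685258756 0.0 [ 46.9  35.7  62.8 -24.3 113.6  50.7]
side 426 ((-7.495006561279297, 53.538856506347656), (121.66000366210938, 44.61363220214844), 3.8317558765411377) [-9.5 53.1 38.5] [ 2.000e-03 -6.000e-03  3.924e+01]
handle 130 [-138.99372605 -157.41599372  154.48116298]
top 346 ((-3.0705413818359375, 56.432552337646484), (122.46652221679688, 40.547508239746094), 4.099538803100586) [-1.7 56.6 41.5] [ 3.0000e-03 -1.3000e-02  4.2541e+01]
top 349 ((24.37427520751953, -35.97563171386719), (120.31692504882812, 40.050987243652344), 3.219679594039917) [ 24.4 -36.1  41.7] [-4.0000e-03  1.7000e-02  4.2493e+01]
handle 105 [-132.49860684 -154.01606962  158.86057193]
```

The bracket lies flat in the tray at local (24,−36) mm with its top at 41 mm. The spare is undisturbed and the lever is at rest.

```bash
python3 -c "
from rig import *
print(close_job())"
```

```text
the job is handed in; nothing more can be done
None
```

The job is handed in, with no verdict returned: the lever was swung to its stop and sprang back, and the bracket now lies released, flat and slotted top up in the tray's near half beside the undisturbed finished bracket.

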